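# Tip the keepsake box onto its side in the burning jig and lock it

## Robot

A 7-joint arm with a two-finger parallel gripper is mounted at the origin on a cart in front of the work surface, level with it; the furniture and walls round the work are solid. World frame = base frame: x ahead of the robot, y to its left, z up, the work surface at z = 0. Lengths are in m, angles in rad, forces in N, time in s.
With the tool pointing down it reaches from about 0.4 to 0.85 m from the base axis. Payload 10.4 kg.
Tool frame: the origin (TCP) lies midway between the tips of the shut fingers; the grasp point (between the pads) lies 19 mm behind it; z points along the fingers, y is the line along which they close (so a half turn about z gives the same grasp; the last joint's range is limited). The gripper opens to 87 mm and grips with 3 to 60 N. Pads are 19 mm wide; open, the fingers measure 117 mm over their backs; the gripper's body (75 mm by 190 mm) begins 51 mm behind the grasp point.
Start: joints at [1.106, 0.332, -0.065, 1.46, 0.022, 1.35, -0.088], TCP at [0.267, -0.565, 0.223] pointing down, gripper open.
Joint ranges: [-2.6, 2.6], [-0.5, 2.12], [-1.47, 1.34], [0.16, 2.42], [-1.27, 4.41], [0.06, 2.06], [-2.6, 2.6]. Speed limits (rad/s): [2.22, 2.22, 2.79, 2.79, 3.14, 3.14, 3.14].

## Interface

Orientations are given as a unit quaternion [x, y, z, w].
In Python, from bench import sensors, eyes, order gives the robot as it stands.
- The arm moves only by the tool arm_command, never from a script. Its argument "steps" is a list of rows, each an object with "rot": the turn, a rotation vector about the world's x, y, z in degrees, a list of three; "slide": the shift along the world's x, y, z in m, a list of three; "grip": the opening, from 0 (shut) to 1 (fully open). A call has exactly 8 rows; each row shifts and turns the commanded pose from where the row before left it; what a row does not reach is not made up. A row lasts 1/8 s, in which the tool goes at most 62.5 mm and 10.7 degrees, less where a joint would pass 70% of its speed; a pose out of reach is approached as far as the arm can. A call with a gripper value outside its range is refused whole. The fingers move at their own pace and stop on an object; "newtons" is the grip in N (left out, the last holds). Time passes only in rows, so rows that do not move let the fingers close, or fill a call up. It gives the time, the measured TCP pose, the force, the opening and the grip force at its end, in the units of the state.
- sensors.read_state(): the state, without advancing time (a new reading comes with each control period).
- eyes.camera(name): name is "scene" or "side" or "wrist"; returns a dict with "pixels" (420x560x3 uint8, red, green, blue), "intrinsics" (3x3 intrinsics, pixels), "k1" (the pictures are not rectified: a ray, as slopes to the right and down, at radius r is drawn at 1 + k1 r^2 times it, then the intrinsics apply), "pose" (4x4, takes a point from camera to world coordinates). Camera axes: x right, y down, z forward; pixel columns grow to the right and rows downward; lengths in m; the calibration is good to about 2 mm. A picture is of the moment at which its call begins. There is no depth.
- order.close_job(): hands the job in; it is judged then, once.
Trained networks look in a picture, given as the dict that the camera call returned (one of the last four; its "shot" number tells which), for a name from the list of things; names that differ only in an ending like _2 or _b are one class to them, and where a whole thing is asked for, a point or a joint stands for the part that bears it (a point fixed in the world has none). Each returns a list of dicts, best first, with "conf" (0 to 1); they miss things now and then, are a little off and sometimes report something else, mostly with a low value. They report only what shows in the picture. A call takes as long as a camera call. They do not tell look-alikes from the thing itself.
- eyes.look_for(name, picture): "bbox" ([left, top, right, bottom] in pixels, round what is visible of it).
The state is a dict: "time": time; "joint_positions": joint angles; "joint_vel": joint speeds; "joint_torque": joint torques, N m; "ee_pos": TCP position; "eef_rot": TCP orientation; "ft_force": force on the tool from outside, world axes, zero at the start; "torque": the same for the moment, N m; "width": finger opening in m; "grip_force": force on a finger pad.
Only numpy, scipy, OpenCV 4.12 (cv2) and the standard library are available. Lean on these libraries where they do the work, as an engineer would, in place of code of your own. Each camera call takes 0.05 s, during which the arm holds its last target. There are 200 camera calls.

## Task

Get the wooden box ready for burning its long side: slide it, still standing, square up against the step of the plywood jig, then push it high on the face nearest the robot so that it tips over the step onto its side on the deck. Push it fully home against the back fence, and then turn both turn-buttons inward to their end stops so that their toes close behind it. Leave everything else on the table where it is.

Things in the scene. Friction and masses are not known exactly. Their poses are not given: they have to be found in the camera images.
- casket_centre (a point): Centre of the loose closed pine box: 85 mm deep along its x, 130 wide along its y, 95 tall along its z, lid seam 70 mm up, brass hinges and clasp on its narrow ends. Starts standing on the table before the jig, centre 47.5 mm up, its wide -x face towards the robot, turned up to 0.25 rad against the jig. Too big to grip: it is pushed. Pushed high before it meets the step it may topple short.
- casket: The same box; origin at the centre of its underside. 0.3 to 0.6 kg, slides at 1.5 to 4.5 N. Its face clings to fingertips: to tip it they must rise with it on its arc about the step edge, past 45 degrees (a level push jams). Tipped, its z axis points along the jig's x, its -x face is up, 97 mm above the table. It may land short of the fence; a low push, about 45 mm up, then brings it home.
- jig: Fixed plywood jig. Origin on the table under the middle of the step edge; x away from the robot to the fence, y left along the step, z up. Deck 12 mm high, 340 mm wide, from the step edge x = 0 to the back fence at x = 95 mm. In front of the step is open table, a lane 250 mm wide between two side wings (x = -48 to 0, y = 125 to 170 mm either side, 12 mm high) that carry the turn-buttons.
- jig_step (a point): Middle of the step's top edge, 12 mm above the table; axes as the jig's. The standing box pressed square against the step has its centre 42.5 mm before it (-x).
- jig_fence (a point): Middle of the foot of the back fence's front face, 12 mm above the table, 95 mm beyond the step; axes as the jig's. The fence is 50 mm high over the deck. The box lying home against it has its centre 47.5 mm before it, 54.5 mm above the table.
- left_button (a joint): Angle of the left (+y) turn-button, rad, about the vertical: 0 = toe points towards the robot (0.05 rad outward), grows as it turns anticlockwise seen from above, to its end stop at 1.45, where the toe points inward across the lane behind the home box. Stays where it is left (friction 0.06 N m). It starts at 0 to 0.25.
- right_button (a joint): The same for the right (-y) turn-button, the mirror image: it grows as it turns clockwise seen from above, end stop at 1.45.
- left_button_grip (a point): Grip point of the left turn-button, on its axis 61.5 mm above the table, at x = -5, y = +145 mm in the jig. The grip is an upright bar 12 mm thick, 46 long, 24 to 76 mm above the table; it and the 105 mm toe below it (14 wide, 14 to 24 mm up) run along this point's x axis turned -0.05 rad about z, toe towards -x. The point turns with the button; at joint 0 its axes are the jig's.
- right_button_grip (a point): The same for the right turn-button, at x = -5, y = -145 mm in the jig; bar and toe run along the point's x axis turned by +0.05 rad about z.
- mug: White spotted tea mug, 82 mm wide, 91 mm high, a bystander; origin at its underside.
- spool: Spool of green cord, 128 mm long, 43 mm high, a bystander; origin at its underside.
- glue: Glue stick lying flat, 96 mm long, 26 mm thick, a bystander; origin at its underside.
- sander: Brown sanding block, 52 x 72 x 27 mm, a bystander near the jig's left wing; origin at its underside.
- tin: Round tin of wood balm, 63 mm across, 22 mm high, a bystander near the jig's right wing; origin at its underside.
Not all that is in view belongs to the job. Of the things shaped like the casket, the wooden one is meant.

How it is judged:
By the outcome, as a careful person would: the job done as asked, in the order asked, and still so for the second after the job is handed in, with the robot touching nothing.
It also fails if it takes over 72 s, if anything falls off the work surface, if the arm or the gripper's body presses on something with over 40 N, if the wrist force passes 120 N, or if a joint passes its speed limit or range.

## Working session

There is one attempt and no reset: what is moved stays moved. The work goes in short steps, Python scripts to look and compute and a tool call to move; the robot and the scene stay as the last step left them, time stands still between calls to the robot, and variables do not carry over. Pictures are saved under pics/ and viewed, at most 10 in all, crops included, and the job is handed in when it is done.

Besides the shell and the picture viewer there is one more tool, called by a JSON object that holds its "fn" and its "kwargs", one argument or row to a line. arm_command: Moves the arm, as the interface text tells. Its arguments: {"type":"object","properties":{"steps":{"type":"array","items":{"type":"object","properties":{"rot":{"type":"array","items":{"type":"number"}},"slide":{"type":"array","items":{"type":"number"}},"grip":{"type":"number"}}}},"newtons":{"type":"number"}},"required":["steps"]}

```bash
mkdir -p pics; cat > h.py <<'E'
import numpy as np, cv2
from bench import sensors, eyes, order
def shot(n,fn=None):
    p=eyes.camera(n)
    if fn: cv2.imwrite('pics/'+fn,cv2.cvtColor(p['pixels'],cv2.COLOR_RGB2BGR))
    return p
def world(p,uv,z):
    K=np.array(p['intrinsics']);T=np.array(p['pose'])
    d=np.linalg.inv(K)@[uv[0],uv[1],1]; d=d[:2]; r0=np.linalg.norm(d); r=r0
    for _ in range(20): r=r0/(1+p['k1']*r*r)
    d=d*(r/r0 if r0>0 else 1)
    v=T[:3,:3]@[d[0],d[1],1]; o=T[:3,3]
    return (o+v*(z-o[2])/v[2])
def proj(p,X):
    K=np.array(p['intrinsics']);T=np.array(p['pose'])
    c=(np.atleast_2d(X)-T[:3,3])@T[:3,:3]; d=c[:,:2]/c[:,2:]
    d=d*(1+p['k1']*(d**2).sum(1,keepdims=True))
    return d@K[:2,:2].T+K[:2,2]
E
python3 - <<'E'
from h import *
for n in ['scene','side']:
    p=shot(n,n+'1.png')
    print(n,np.array(p['pose']).round(3).tolist(),p['k1'])
    for t in ['casket','jig','left_button','right_button','mug','spool','glue','sander','tin']:
        for d in eyes.look_for(t,p)[:3]: print(t,round(d['conf'],2),np.round(d['bbox']))
print(sensors.read_state())
E
```

```text
scene [[-0.857, -0.316, 0.406, -0.009], [-0.514, 0.545, -0.662, 0.981], [-0.013, -0.777, -0.63, 0.994], [0.0, 0.0, 0.0, 1.0]] -0.04571067547237901
casket 0.94 [250. 146. 291. 185.]
casket 0.85 [268. 216. 318. 267.]
casket 0.65 [284. 266. 336. 320.]
jig 0.68 [202. 188. 319. 273.]
left_button 0.53 [228. 237. 259. 269.]
right_button 0.77 [294. 194. 321. 223.]
mug 0.63 [230. 308. 272. 353.]
spool 0.75 [318. 157. 326. 177.]
glue 0.5 [363. 172. 373. 195.]
sander 0.68 [228. 278. 253. 308.]
tin 0.67 [330. 206. 347. 221.]
side [[0.901, 0.368, -0.23, 0.853], [0.434, -0.763, 0.479, -0.558], [0.001, -0.532, -0.847, 1.088], [0.0, 0.0, 0.0, 1.0]] -0.03548874822993462
casket 0.88 [286. 288. 335. 354.]
casket 0.86 [230. 117. 274. 160.]
casket 0.6 [248. 165. 291. 218.]
jig 0.91 [239. 167. 358. 272.]
jig 0.64 [296. 164. 329. 188.]
jig 0.31 [298. 140. 316. 166.]
left_button 0.77 [296. 167. 332. 189.]
right_button 0.55 [242. 227. 278. 247.]
mug 0.78 [277.  96. 307. 129.]
spool 0.72 [226. 319. 247. 368.]
glue 0.92 [169. 292. 178. 326.]
sander 0.81 [296. 142. 320. 162.]
tin 0.83 [209. 236. 231. 257.]
{'time': 1.0, 'joint_positions': array([ 1.10638948,  0.33219847, -0.06471901,  1.46007745,  0.02161988,
        1.34988619, -0.08849451]), 'joint_vel': array([ 1.97047208e-04,  2.15133395e-03,  8.27740328e-04,  2.03477598e-06,
       -8.04821517e-04, -2.45930968e-04,  6.47327765e-04]), 'joint_torque': array([ 3.90669538e-04, -6.23036742e+01,  2.46938795e-02, -3.90122867e+01,
       -6.12485432e-02,  3.14461312e-02,  4.18261573e-05]), 'ee_pos': array([ 0.26727108, -0.56501111,  0.22258731]), 'eef_rot': array([9.75696545e-01, 2.19126100e-01, 1.82999357e-05, 6.03151256e-05]), 'ft_force': array([ 0.10248388,  0.30006249, -0.10953376]), 'torque': array([ 0.04478868, -0.00240397, -0.01976589]), 'grip_force': 0.0, 'width': 0.08703301419566885}
```

View pics/scene1.png

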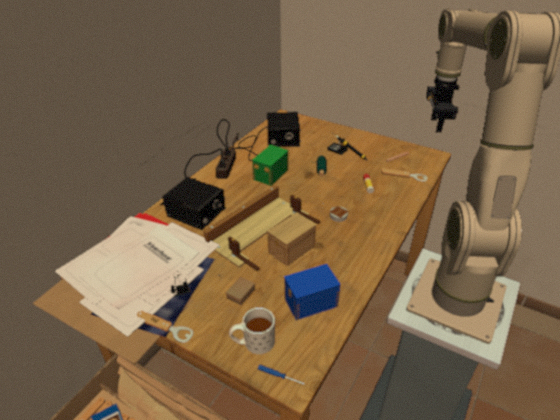

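View pics/side1.png

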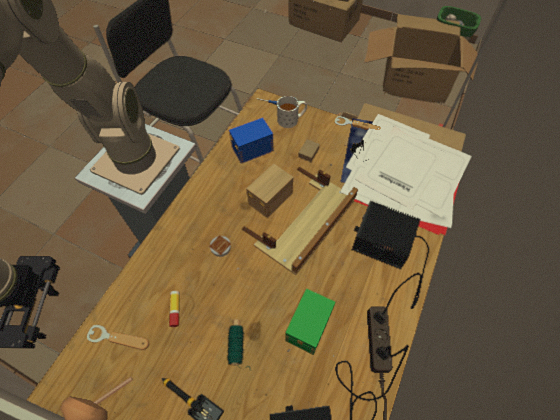

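Scene picture: the wooden box at (292,240), jig behind it (250,232), buttons at (240,250) and (305,210); blue and green boxes are decoys. Side picture: box (270,190), jig (305,228). I'll zoom in for corners.

```bash
python3 - <<'E'
import cv2,numpy as np
a=cv2.imread('pics/scene1.png')[175:300,195:355]; b=cv2.imread('pics/side1.png')[130:280,215:370]
a=cv2.resize(a,(640,500),interpolation=cv2.INTER_CUBIC); b=cv2.resize(b,(620,600),interpolation=cv2.INTER_CUBIC)
cv2.imwrite('pics/c1.png',a);cv2.imwrite('pics/c2.png',b)
E
```

```text
(no output)
```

View pics/c1.png

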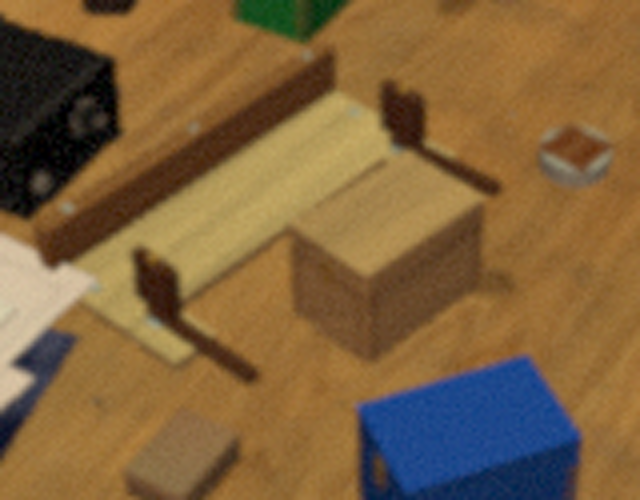

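View pics/c2.png

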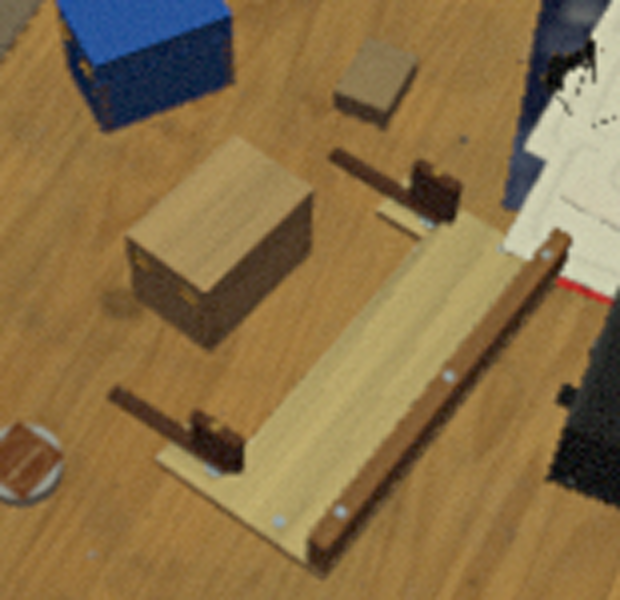

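Crops: box top corners and the jig's corners are clear (side crop box top (127,237),(238,138),(312,192),(208,290); jig wing corners (158,457),(378,208)). Fitting poses.

```bash
cat > fit.py <<'E'
from h import *
from scipy.optimize import least_squares
def fit(obs,x0):  # obs: list of (pic, local xyz mm, uv)
    def r(q):
        c,s=np.cos(q[2]),np.sin(q[2]); o=[]
        for p,X,uv in obs:
            X=np.array(X)/1000.; W=[q[0]+c*X[0]-s*X[1],q[1]+s*X[0]+c*X[1],X[2]]
            o+=list(proj(p,W)[0]-uv)
        return np.array(o)
    f=least_squares(r,x0,loss='soft_l1'); return f.x,r(f.x).reshape(-1,2)
E
python3 - <<'E'
from fit import *
S=shot('scene');D=shot('side')
s=lambda u,v:(195+u/4-.4,175+v/4-.4); d=lambda u,v:(215+u/4-.4,130+v/4-.4)
box=[(D,(-42.5,-65,95),d(127,237)),(D,(-42.5,65,95),d(238,138)),(D,(42.5,65,95),d(312,192)),(D,(42.5,-65,95),d(208,290)),(D,(42.5,-65,0),d(210,348)),
(S,(42.5,65,95),s(293,225)),(S,(42.5,-65,95),s(400,155)),(S,(-42.5,65,95),s(372,277)),(S,(-42.5,-65,95),s(483,205)),(S,(-42.5,65,0),s(372,358))]
jig=[(D,(-48,-170,12),d(158,457)),(D,(-48,170,12),d(378,208)),(D,(0,-125,12),d(247,447)),(D,(0,125,12),d(437,237)),(D,(95,-170,62),d(310,541)),(D,(95,170,62),d(556,232)),
(S,(-48,170,12),s(180,355)),(S,(95,-170,12),s(335,92)),(S,(95,170,12),s(50,266)),(S,(95,-170,62),s(332,50)),(S,(95,170,62),s(38,230))]
for o in (box,jig):
    q,r=fit(o,[.6,0,-.4]); print(q.round(4),'\n',r.round(1).tolist())
# rough bystanders/decoys
for n,u,z in [('blue',(250,160-20+5),.0),('sander',(308,152),.02),('tin',(220,246),.02)]: print(n,world(D,u,z).round(3))
blue=[(62,15),(105,130),(235,85),(225,10)]
for b in blue: print(world(D,d(*b),.05).round(3))
E
```

```text
[ 0.5099  0.0618 -0.229 ] 
 [[-0.6, -1.1], [-1.7, -2.0], [0.4, -2.2], [0.0, 0.2], [0.5, 1.4], [-1.0, -0.5], [1.0, -2.4], [-0.4, -0.6], [0.5, -3.2], [-0.4, 1.9]]
[ 0.6264  0.0378 -0.2004] 
 [[0.1, 0.7], [7.8, -7.9], [-0.9, 1.2], [-2.8, 0.4], [-0.2, -0.7], [1.0, -1.5], [-2.0, 0.6], [-0.2, -1.7], [0.0, 1.8], [0.3, -2.4], [1.2, -0.8]]
blue [0.338 0.236 0.   ]
sander [0.549 0.283 0.02 ]
tin [ 0.456 -0.172  0.02 ]
[0.272 0.217 0.05 ]
[0.37 0.12 0.05]
[0.447 0.212 0.05 ]
[0.401 0.286 0.05 ]
```

{"fn": "arm_command", "kwargs": {
  "steps": [
    {"slide": [0.03,0.04,0],"rot": [0,0,9],"grip": 1},
    {"slide": [0.03,0.04,0],"rot": [0,0,9],"grip": 1},
    {"slide": [0.03,0.04,0],"rot": [0,0,9],"grip": 1},
    {"slide": [0.03,0.04,0],"rot": [0,0,9],"grip": 1},
    {"slide": [0.03,0.04,0],"rot": [0,0,9],"grip": 1},
    {"slide": [0.03,0.04,0],"rot": [0,0,9],"grip": 1},
    {"slide": [0.03,0.04,0],"rot": [0,0,9],"grip": 1},
    {"slide": [0.03,0.04,0],"rot": [0,0,9],"grip": 1}
  ]
}}

```text
time: 2.1
ee_pos: [0.5081, -0.2437, 0.2228]
eef_rot: [0.659, 0.752, 0.0, 0.0]
ft_force: [0.0, -0.1, 0.4]
width: 0.0872
grip_force: 0.0
```

{"fn": "arm_command", "kwargs": {
  "steps": [
    {"slide": [-0.01,0.04,0],"rot": [0,0,9],"grip": 1},
    {"slide": [-0.01,0.04,0],"rot": [0,0,9],"grip": 1},
    {"slide": [-0.01,0.04,0],"rot": [0,0,9],"grip": 1},
    {"slide": [-0.01,0.04,0],"rot": [0,0,9],"grip": 1},
    {"slide": [-0.01,0.04,0],"rot": [0,0,9],"grip": 1},
    {"slide": [-0.01,0.04,0],"rot": [0,0,9],"grip": 1},
    {"slide": [-0.01,0.04,0],"rot": [0,0,9],"grip": 1},
    {"slide": [-0.01,0.04,0],"rot": [0,0,9],"grip": 1}
  ]
}}

```text
time: 3.1
ee_pos: [0.4268, 0.0762, 0.2228]
eef_rot: [0.091, 0.996, -0.0, 0.0]
ft_force: [0.8, 0.3, 0.7]
width: 0.0867
grip_force: 0.0
```

```bash
python3 - <<'E'
from h import *
p=shot('wrist','w1.png'); T=np.array(p['pose']);print(T.round(3).tolist())
for t in ['casket','jig','left_button','right_button','mug','sander','tin']:
    for d in eyes.look_for(t,p)[:2]: print(t,round(d['conf'],2),np.round(d['bbox']))
s=sensors.read_state();print(s['time'],s['ee_pos'],s['eef_rot'],s['joint_positions'].round(2))
im=cv2.imread('pics/w1.png')
# overlay
def fr(q,L):
    c,s_=np.cos(q[2]),np.sin(q[2]);L=np.array(L)/1000.
    return np.c_[q[0]+c*L[:,0]-s_*L[:,1],q[1]+s_*L[:,0]+c*L[:,1],L[:,2]]
box=fr([.5099,.0618,-.229],[(a,b,95) for a,b in[(-42.5,-65),(42.5,-65),(42.5,65),(-42.5,65)]])
st=fr([.6265,.038,-.2004],[(-48,-170,12),(-48,-125,12),(0,-125,12),(0,125,12),(-48,125,12),(-48,170,12),(95,170,12),(95,-170,12)])
for P in(box,st): 
    u=proj(p,P);print(u.round().tolist());cv2.polylines(im,[u.round().astype(int).reshape(-1,1,2)],True,(0,0,255),1)
cv2.imwrite('pics/w1o.png',im)
E
```

```text
[[0.181, 0.943, 0.28, 0.35], [0.984, -0.173, -0.051, 0.09], [0.0, 0.285, -0.959, 0.385], [0.0, 0.0, 0.0, 1.0]]
casket 0.98 [223. 213. 358. 327.]
casket 0.72 [336.   6. 528. 172.]
jig 0.67 [158. 257. 414. 363.]
left_button 0.72 [389. 259. 414. 349.]
right_button 0.89 [160. 254. 180. 361.]
mug 0.67 [529.  85. 559. 156.]
sander 0.84 [443. 218. 511. 265.]
sander 0.35 [222. 215. 357. 328.]
tin 0.86 [ 69. 216. 125. 257.]
3.5 [0.42749007 0.07396146 0.22251643] [ 9.44317121e-02  9.95531334e-01  8.29644666e-05 -8.60415015e-05] [ 0.54 -0.07 -0.77  1.9  -0.05  1.3   1.17]
[[220.0, 243.0], [221.0, 321.0], [348.0, 326.0], [358.0, 249.0]]
[[154.0, 300.0], [188.0, 301.0], [191.0, 333.0], [378.0, 335.0], [382.0, 304.0], [416.0, 304.0], [401.0, 390.0], [166.0, 386.0]]
```

View pics/w1o.png

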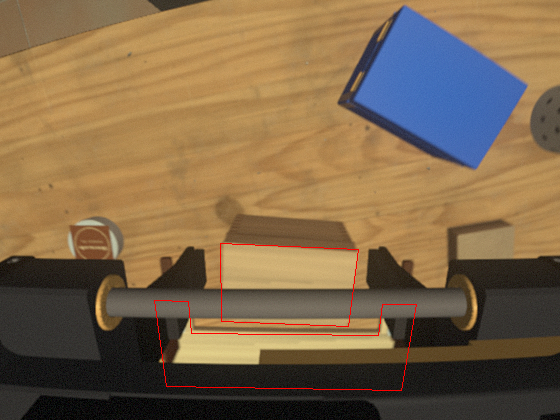

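Wrist picture: wooden box at (290,285), overlay of box and step (row ~334) agrees within a few px; blue decoy at (435,85) clear of the fingers. Descend behind the box and push low.

{"fn": "arm_command", "kwargs": {
  "steps": [
    {"slide": [0,0.004,-0.03],"rot": [0,0,-0.6],"grip": 1},
    {"slide": [0,0,-0.04],"grip": 1},
    {"slide": [0,0,-0.04],"grip": 1},
    {"slide": [0,0,-0.04],"grip": 1},
    {"slide": [0,0,-0.032],"grip": 1},
    {"slide": [0,0,0],"grip": 1},
    {"slide": [0.0098,-0.002,0],"grip": 1},
    {"slide": [0.0098,-0.002,0],"grip": 1}
  ]
}}

```text
schema error: expected keys rot, slide, grip
```

{"fn": "arm_command", "kwargs": {
  "steps": [
    {"slide": [0.0098,-0.002,0],"grip": 1},
    {"slide": [0.0098,-0.002,0],"grip": 1},
    {"slide": [0.0098,-0.002,0],"grip": 1},
    {"slide": [0.0098,-0.002,0],"grip": 1},
    {"slide": [0.0098,-0.002,0],"grip": 1},
    {"slide": [0.0098,-0.002,0],"grip": 1},
    {"slide": [0.0049,-0.001,0],"grip": 1},
    {"slide": [0.0,0.0,0],"grip": 1}
  ]
}}

```text
schema error: expected keys rot, slide, grip
```

{"fn": "arm_command", "kwargs": {
  "steps": [
    {"slide": [0,0.004,-0.03],"rot": [0,0,-0.6],"grip": 1},
    {"slide": [0,0,-0.04],"rot": [0,0,0],"grip": 1},
    {"slide": [0,0,-0.04],"rot": [0,0,0],"grip": 1},
    {"slide": [0,0,-0.04],"rot": [0,0,0],"grip": 1},
    {"slide": [0,0,-0.032],"rot": [0,0,0],"grip": 1},
    {"slide": [0,0,0],"rot": [0,0,0],"grip": 1},
    {"slide": [0.0098,-0.002,0],"rot": [0,0,0],"grip": 1},
    {"slide": [0.0098,-0.002,0],"rot": [0,0,0],"grip": 1}
  ]
}}

```text
time: 4.5
ee_pos: [0.4489, 0.0746, 0.042]
eef_rot: [0.099, 0.995, 0.0, 0.001]
ft_force: [-0.1, -0.1, -1.1]
width: 0.0865
grip_force: 0.0
```

{"fn": "arm_command", "kwargs": {
  "steps": [
    {"slide": [0.0098,-0.002,0],"rot": [0,0,0],"grip": 1},
    {"slide": [0.0098,-0.002,0],"rot": [0,0,0],"grip": 1},
    {"slide": [0.0098,-0.002,0],"rot": [0,0,0],"grip": 1},
    {"slide": [0.0098,-0.002,0],"rot": [0,0,0],"grip": 1},
    {"slide": [0.0098,-0.002,0],"rot": [0,0,0],"grip": 1},
    {"slide": [0.0098,-0.002,0],"rot": [0,0,0],"grip": 1},
    {"slide": [0.0049,-0.001,0],"rot": [0,0,0],"grip": 1},
    {"slide": [0.0,0.0,0],"rot": [0,0,0],"grip": 1}
  ]
}}

```text
time: 5.5
ee_pos: [0.5112, 0.0619, 0.0405]
eef_rot: [0.098, 0.995, 0.0, 0.0]
ft_force: [-0.5, 0.0, 0.5]
width: 0.0871
grip_force: 0.0
```

{"fn": "arm_command", "kwargs": {
  "steps": [
    {"slide": [0.0049,-0.001,0],"rot": [0,0,0],"grip": 1},
    {"slide": [0.0049,-0.001,0],"rot": [0,0,0],"grip": 1},
    {"slide": [0.0049,-0.001,0],"rot": [0,0,0],"grip": 1},
    {"slide": [0,0,0],"rot": [0,0,0],"grip": 1},
    {"slide": [0,0,0],"rot": [0,0,0],"grip": 1},
    {"slide": [0,0,0],"rot": [0,0,0],"grip": 1},
    {"slide": [0,0,0],"rot": [0,0,0],"grip": 1},
    {"slide": [0.0,0.0,0],"rot": [0,0,0],"grip": 1}
  ]
}}

```text
time: 6.5
ee_pos: [0.5253, 0.059, 0.0406]
eef_rot: [0.098, 0.995, 0.0, 0.0]
ft_force: [0.4, -0.1, -0.5]
width: 0.0868
grip_force: 0.0
```

{"fn": "arm_command", "kwargs": {
  "steps": [
    {"slide": [0.0025,-0.0005,0],"rot": [0,0,0],"grip": 1},
    {"slide": [0.0025,-0.0005,0],"rot": [0,0,0],"grip": 1},
    {"slide": [0.0025,-0.0005,0],"rot": [0,0,0],"grip": 1},
    {"slide": [0.002,-0.0004,0],"rot": [0,0,0],"grip": 1},
    {"slide": [0.002,-0.0004,0],"rot": [0,0,0],"grip": 1},
    {"slide": [0,0,0],"rot": [0,0,0],"grip": 1},
    {"slide": [0,0,0],"rot": [0,0,0],"grip": 1},
    {"slide": [0.0,0.0,0],"rot": [0,0,0],"grip": 1}
  ]
}}

```text
time: 7.5
ee_pos: [0.5295, 0.0583, 0.0397]
eef_rot: [0.098, 0.995, -0.001, -0.007]
ft_force: [-39.1, 6.1, 30.3]
width: 0.0871
grip_force: 19.7
```

```bash
python3 - <<'E'
from h import *
for n in['scene','side']:
    p=shot(n,n+'2.png');print([(round(d['conf'],2),np.round(d['bbox'])) for d in eyes.look_for('casket',p)])
s=sensors.read_state();print(s['time'],s['ee_pos'],s['ft_force'],s['torque'])
a=cv2.imread('pics/scene2.png')[175:300,195:355]; b=cv2.imread('pics/side2.png')[155:280,235:370]
cv2.imwrite('pics/c3.png',np.vstack([cv2.resize(a,(384,300),interpolation=cv2.INTER_CUBIC),cv2.resize(b,(384,300),interpolation=cv2.INTER_CUBIC)]))
E
```

```text
[(0.98, array([249., 207., 301., 254.])), (0.95, array([286., 266., 338., 315.])), (0.84, array([253., 149., 272., 184.]))]
[(0.96, array([286., 288., 337., 352.])), (0.91, array([231., 126., 260., 162.])), (0.85, array([266., 177., 312., 226.])), (0.44, array([240., 169., 359., 274.]))]
7.7 [0.52944621 0.0582333  0.03968805] [-38.01421216   5.61752053  29.83035645] [-0.15788195  7.40132911 -1.84898371]
```

View pics/c3.png

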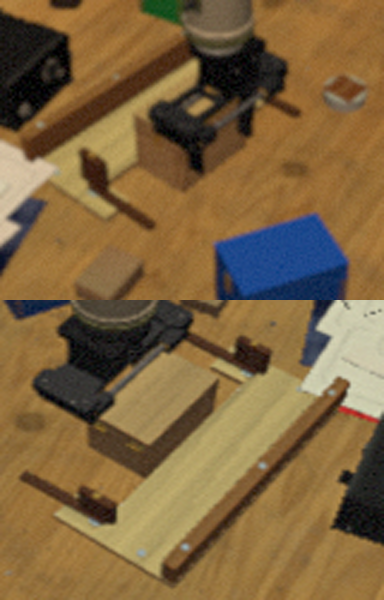

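The side view shows the box standing flush with the step; the jam force confirms contact. Back off, raise to high on the face.

{"fn": "arm_command", "kwargs": {
  "steps": [
    {"slide": [-0.0098,0.002,0],"rot": [0,0,0],"grip": 1},
    {"slide": [-0.0078,0.0016,0],"rot": [0,0,0],"grip": 1},
    {"slide": [0,0,0.013],"rot": [0,0,0],"grip": 1},
    {"slide": [0,0,0.013],"rot": [0,0,0],"grip": 1},
    {"slide": [0,0,0.012],"rot": [0,0,0],"grip": 1},
    {"slide": [0,0,0],"rot": [0,0,0],"grip": 1},
    {"slide": [0,0,0],"rot": [0,0,0],"grip": 1},
    {"slide": [0.0,0.0,0],"rot": [0,0,0],"grip": 1}
  ]
}}

```text
time: 8.7
ee_pos: [0.5189, 0.0602, 0.0781]
eef_rot: [0.098, 0.995, 0.0, -0.0]
ft_force: [0.6, -1.2, -0.1]
width: 0.0871
grip_force: 0.0
```

```bash
python3 - <<'E'
from h import *
s=sensors.read_state();print(s['time'],s['ee_pos'],s['eef_rot'],s['ft_force'],s['torque'])
d=s['ee_pos'][:2]-[.6265,.038];print(d@[.98,-.199],d@[.199,.98])
E
```

```text
8.7 [0.51885488 0.06023052 0.07811258] [ 9.83278106e-02  9.95153996e-01  2.29750167e-05 -4.05904071e-04] [ 0.60777806 -1.21256919 -0.14759925] [ 0.05016555 -0.12092962  0.00600431]
-0.10991608819467508 0.00036452680618401456
```

{"fn": "arm_command", "kwargs": {
  "steps": [
    {"slide": [0.0108,-0.0022,0],"rot": [0,0,0],"grip": 1},
    {"slide": [0.006,-0.0012,0.0072],"rot": [0,0,0],"grip": 1},
    {"slide": [0.0066,-0.0013,0.0065],"rot": [0,0,0],"grip": 1},
    {"slide": [0.0071,-0.0014,0.006],"rot": [0,0,0],"grip": 1},
    {"slide": [0.0075,-0.0015,0.0054],"rot": [0,0,0],"grip": 1},
    {"slide": [0.008,-0.0016,0.0046],"rot": [0,0,0],"grip": 1},
    {"slide": [0,0,0],"rot": [0,0,0],"grip": 1},
    {"slide": [0.0,0.0,0],"rot": [0,0,0],"grip": 1}
  ]
}}

```text
time: 9.7
ee_pos: [0.5649, 0.0511, 0.1081]
eef_rot: [0.098, 0.995, -0.0, -0.0]
ft_force: [-0.7, 0.8, 1.5]
width: 0.0869
grip_force: 0.6
```

```bash
python3 - <<'E'
from h import *
p=shot('side','side3.png')
s=sensors.read_state();print(s['time'],s['ee_pos'],s['ft_force'],s['torque'])
a=shot('scene','scene3.png')
a=cv2.imread('pics/scene3.png')[175:300,195:355]; b=cv2.imread('pics/side3.png')[155:280,235:370]
cv2.imwrite('pics/c4.png',np.vstack([cv2.resize(a,(384,300),interpolation=cv2.INTER_CUBIC),cv2.resize(b,(384,300),interpolation=cv2.INTER_CUBIC)]))
E
```

```text
9.75 [0.56485367 0.05113549 0.10811611] [-0.69725396  0.23846676  0.08655832] [ 0.06992708  0.08307348 -0.02453859]
```

View pics/c4.png

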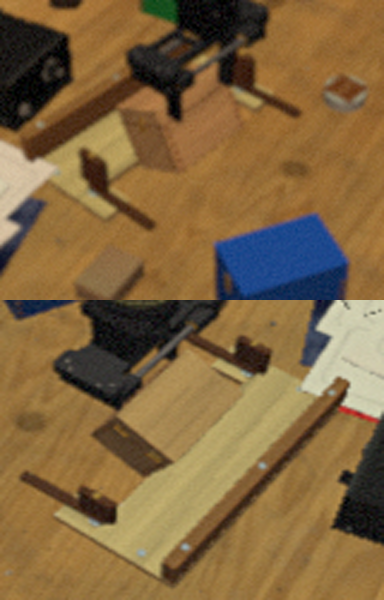

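The box is tilting about the step (~25°), side view edge at (160,465). Continue the arc.

{"fn": "arm_command", "kwargs": {
  "steps": [
    {"slide": [0.0083,-0.0017,0.0039],"rot": [0,0,0],"grip": 1},
    {"slide": [0.0086,-0.0018,0.0032],"rot": [0,0,0],"grip": 1},
    {"slide": [0.0089,-0.0018,0.0024],"rot": [0,0,0],"grip": 1},
    {"slide": [0.0091,-0.0018,0.0016],"rot": [0,0,0],"grip": 1},
    {"slide": [0.0091,-0.0018,0.0007],"rot": [0,0,0],"grip": 1},
    {"slide": [0.0091,-0.0018,0],"rot": [0,0,0],"grip": 1},
    {"slide": [0.0092,-0.0018,-0.0009],"rot": [0,0,0],"grip": 1},
    {"slide": [0.009,-0.0018,-0.0017],"rot": [0,0,0],"grip": 1}
  ]
}}

```text
time: 10.8
ee_pos: [0.6371, 0.0367, 0.1173]
eef_rot: [0.098, 0.995, 0.0, -0.0]
ft_force: [-1.4, 0.3, -0.2]
width: 0.0874
grip_force: 0.0
```

{"fn": "arm_command", "kwargs": {
  "steps": [
    {"slide": [0.0085,-0.0017,-0.002],"rot": [0,0,0],"grip": 1},
    {"slide": [0,0,0],"rot": [0,0,0],"grip": 1},
    {"slide": [0,0,0],"rot": [0,0,0],"grip": 1},
    {"slide": [0,0,0.02],"rot": [0,0,0],"grip": 1},
    {"slide": [-0.03,0.006,0.02],"rot": [0,0,0],"grip": 1},
    {"slide": [-0.04,0.008,0],"rot": [0,0,0],"grip": 1},
    {"slide": [-0.04,0.008,0],"rot": [0,0,0],"grip": 1},
    {"slide": [-0.02,0.004,0],"rot": [0,0,0],"grip": 1}
  ]
}}

```text
time: 11.8
ee_pos: [0.5136, 0.0618, 0.1571]
eef_rot: [0.098, 0.995, -0.001, 0.001]
ft_force: [0.7, -0.1, 0.8]
width: 0.0869
grip_force: 0.0
```

```bash
python3 - <<'E'
from h import *
s=sensors.read_state();print(s['time'],s['ee_pos'],s['eef_rot'],s['ft_force'])
d=s['ee_pos'][:2]-[.6265,.038];print(d@[.98,-.199],d@[.199,.98])
for n in['scene','side']:
    p=shot(n,n+'4.png');print([(round(d['conf'],2),np.round(d['bbox'])) for d in eyes.look_for('casket',p)])
a=cv2.imread('pics/scene4.png')[175:300,195:355]; b=cv2.imread('pics/side4.png')[155:280,235:370]
cv2.imwrite('pics/c5.png',np.vstack([cv2.resize(a,(384,300),interpolation=cv2.INTER_CUBIC),cv2.resize(b,(384,300),interpolation=cv2.INTER_CUBIC)]))
E
```

```text
11.8 [0.51355308 0.06177989 0.15706381] [ 9.77549110e-02  9.95210021e-01 -5.67489534e-04  8.18609717e-04] [ 0.72211748 -0.0945828   0.7635034 ]
-0.11542017994632792 0.0008278552619056127
[(0.97, array([233., 196., 286., 246.])), (0.82, array([255., 148., 282., 184.])), (0.74, array([321., 158., 328., 176.])), (0.7, array([284., 264., 339., 317.]))]
[(0.72, array([229., 121., 253., 155.])), (0.68, array([280., 182., 332., 239.])), (0.62, array([287., 289., 337., 351.]))]
```

View pics/c5.png

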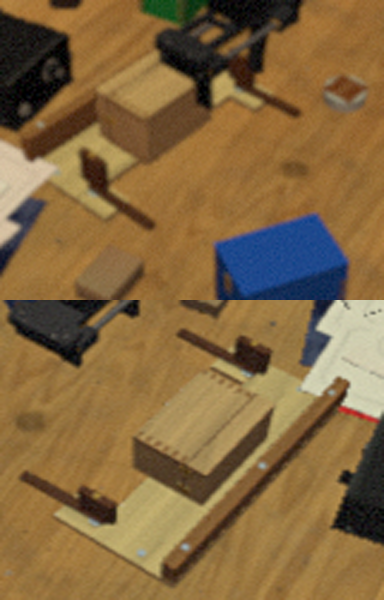

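The box lies on the deck, slightly short of the fence. Low push home.

{"fn": "arm_command", "kwargs": {
  "steps": [
    {"slide": [0,0,-0.04],"rot": [0,0,0],"grip": 1},
    {"slide": [0,0,-0.04],"rot": [0,0,0],"grip": 1},
    {"slide": [0,0,-0.032],"rot": [0,0,0],"grip": 1},
    {"slide": [0.0245,-0.005,0],"rot": [0,0,0],"grip": 1},
    {"slide": [0.0245,-0.005,0],"rot": [0,0,0],"grip": 1},
    {"slide": [0.0147,-0.003,0],"rot": [0,0,0],"grip": 1},
    {"slide": [0.0098,-0.002,0],"rot": [0,0,0],"grip": 1},
    {"slide": [0.0098,-0.002,0],"rot": [0,0,0],"grip": 1}
  ]
}}

```text
time: 13.0
ee_pos: [0.5985, 0.0442, 0.0433]
eef_rot: [0.098, 0.995, 0.0, -0.001]
ft_force: [-2.4, 0.9, 1.4]
width: 0.0866
grip_force: 1.2
```

{"fn": "arm_command", "kwargs": {
  "steps": [
    {"slide": [0.0049,-0.001,0],"rot": [0,0,0],"grip": 1},
    {"slide": [0.003,-0.0006,0],"rot": [0,0,0],"grip": 1},
    {"slide": [0.003,-0.0006,0],"rot": [0,0,0],"grip": 1},
    {"slide": [0.002,-0.0004,0],"rot": [0,0,0],"grip": 1},
    {"slide": [0,0,0],"rot": [0,0,0],"grip": 1},
    {"slide": [0,0,0],"rot": [0,0,0],"grip": 1},
    {"slide": [0,0,0],"rot": [0,0,0],"grip": 1},
    {"slide": [0,0,0],"rot": [0,0,0],"grip": 1}
  ]
}}

```text
time: 14.0
ee_pos: [0.6113, 0.0415, 0.0436]
eef_rot: [0.098, 0.995, 0.0, 0.0]
ft_force: [-0.0, 0.8, 0.0]
width: 0.0868
grip_force: 0.0
```

```bash
python3 - <<'E'
from h import *
s=sensors.read_state();print(s['time'],s['ee_pos'],s['eef_rot'],s['ft_force'])
d=s['ee_pos'][:2]-[.6265,.038];print(d@[.98,-.199],d@[.199,.98])
E
```

```text
14.0 [0.61129169 0.04149557 0.04361204] [9.83435247e-02 9.95152506e-01 5.17841810e-05 1.94213065e-04] [-0.00350244  0.81092625  0.03323794]
-0.015599758972713762 0.0003992043310332193
```

Not yet firm; a few mm more.

{"fn": "arm_command", "kwargs": {
  "steps": [
    {"slide": [0.002,-0.0004,0],"rot": [0,0,0],"grip": 1},
    {"slide": [0.002,-0.0004,0],"rot": [0,0,0],"grip": 1},
    {"slide": [0,0,0],"rot": [0,0,0],"grip": 1},
    {"slide": [0,0,0],"rot": [0,0,0],"grip": 1},
    {"slide": [0,0,0],"rot": [0,0,0],"grip": 1},
    {"slide": [0,0,0],"rot": [0,0,0],"grip": 1},
    {"slide": [0,0,0],"rot": [0,0,0],"grip": 1},
    {"slide": [0,0,0],"rot": [0,0,0],"grip": 1}
  ]
}}

```text
time: 15.0
ee_pos: [0.6119, 0.0415, 0.0434]
eef_rot: [0.098, 0.995, -0.001, -0.003]
ft_force: [-19.5, 2.4, 14.6]
width: 0.0868
grip_force: 9.8
```

Box is home (firm contact, ~20 N). Retreat, and compute the button poses from the first pictures' points.

{"fn": "arm_command", "kwargs": {
  "steps": [
    {"slide": [-0.0147,0.003,0],"rot": [0,0,0],"grip": 1},
    {"slide": [-0.0245,0.005,0],"rot": [0,0,0],"grip": 1},
    {"slide": [-0.0147,0.003,0.03],"rot": [0,0,0],"grip": 1},
    {"slide": [0,0,0.05],"rot": [0,0,0],"grip": 1},
    {"slide": [0,-0.04,0.05],"rot": [0,0,0],"grip": 1},
    {"slide": [0,-0.05,0],"rot": [0,0,0],"grip": 1},
    {"slide": [0,-0.05,0],"rot": [0,0,0],"grip": 1},
    {"slide": [0,0,0],"rot": [0,0,0],"grip": 1}
  ]
}}

```text
time: 16.0
ee_pos: [0.561, -0.0926, 0.1721]
eef_rot: [0.102, 0.995, -0.001, -0.0]
ft_force: [0.2, 0.8, 0.1]
width: 0.0874
grip_force: 0.0
```

```bash
python3 - <<'E'
from fit import *
st=sensors.read_state();print(st['time'],st['ee_pos'])
S=shot('scene','scene5.png');D=shot('side','side5.png');W=shot('wrist','w2.png')
s=lambda u,v:(195+u/4-.4,175+v/4-.4); d=lambda u,v:(215+u/4-.4,130+v/4-.4)
L=[(D,(0,0,76),d(437,176)),(D,(-105,0,22),d(333,155)),(S,(0,0,76),s(155,262)),(S,(-105,0,22),s(253,375))]
R=[(D,(0,0,76),d(216,424)),(D,(-105,0,22),d(113,392)),(S,(0,0,76),s(402,95)),(S,(-105,0,22),s(495,187))]
for n,o in(('L',L),('R',R)):
    q,r=fit(o,[.6,0,-.2]);print(n,q.round(4),r.round(1).tolist())
    dd=q[:2]-[.6265,.038];print(dd@[.98,-.199],dd@[.199,.98])
for b in('left_button','right_button'):
    for d_ in eyes.look_for(b,W)[:2]: print(b,d_)
# fit check overlay on wrist
w=cv2.imread('pics/w2.png')
for q in([.6504-.0049,.1808+.001,-.2],[.5927,-.1031,-.2]):
    for X in([0,0,76],[-23,0,76],[23,0,76],[-105,0,22]):
        c,t=np.cos(q[2]),np.sin(q[2]);P=proj(W,[q[0]+c*X[0]/1e3,q[1]+t*X[0]/1e3,X[2]/1e3])[0];print(P.round())
        cv2.circle(w,tuple(int(v) for v in P),3,(0,0,255),1)
cv2.imwrite('pics/w2o.png',w)
E
```

```text
16.0 [ 0.56098231 -0.09263924  0.17207883]
L [ 0.6469  0.1807 -0.2243] [[0.1, -0.6], [-0.1, -1.3], [-0.1, -1.7], [0.1, -0.6]]
-0.008377659818649125 0.14394231368749352
R [ 0.5895 -0.1008 -0.1673] [[0.5, 0.0], [-0.2, -1.2], [-0.2, -2.0], [0.6, -0.3]]
-0.00860385606809197 -0.14334994831420173
left_button {'bbox': [536.4, 156.5, 558.7, 252.8], 'conf': 0.78}
left_button {'bbox': [352.8, 228.4, 516.7, 348.6], 'conf': 0.42}
right_button {'bbox': [267.6, 118.2, 285.0, 273.5], 'conf': 0.96}
right_button {'bbox': [250.6, 115.3, 560.0, 351.7], 'conf': 0.52}
[594. 244.]
[601. 220.]
[588. 267.]
[574. 123.]
[275. 252.]
[275. 226.]
[275. 277.]
[276. 122.]
```

View pics/w2o.png

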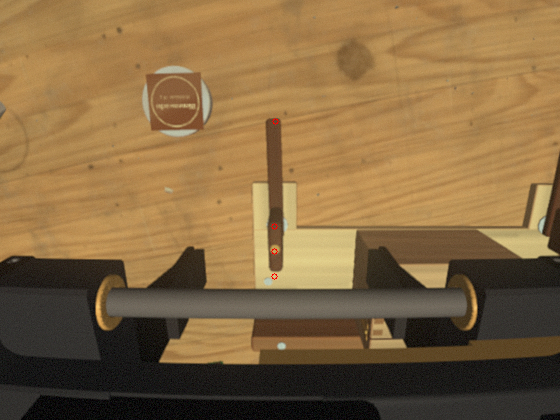

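Wrist picture: right button's bar runs (276,210)–(276,271), toe tip (274,120), matching the fit at about (0.590,-0.102). Descend and grip.

{"fn": "arm_command", "kwargs": {
  "steps": [
    {"slide": [0.0295,-0.01,0],"rot": [0,0,0],"grip": 0.6},
    {"slide": [0,0,-0.03],"rot": [0,0,0],"grip": 0.6},
    {"slide": [0,0,-0.04],"rot": [0,0,0],"grip": 0.6},
    {"slide": [0,0,-0.03],"rot": [0,0,0],"grip": 0.6},
    {"slide": [0,0,-0.02],"rot": [0,0,0],"grip": 0.6},
    {"slide": [0,0,-0.009],"rot": [0,0,0],"grip": 0.6},
    {"slide": [0,0,0],"rot": [0,0,0],"grip": 0.6},
    {"slide": [0,0,0],"rot": [0,0,0],"grip": 0.6}
  ]
}}

```text
time: 17.25
ee_pos: [0.5915, -0.0973, 0.0444]
eef_rot: [0.098, 0.995, -0.0, 0.001]
ft_force: [0.4, -0.5, 1.0]
width: 0.0524
grip_force: 0.0
```

{"fn": "arm_command", "kwargs": {
  "newtons": 15,
  "steps": [
    {"slide": [0,0,0],"rot": [0,0,0],"grip": 0},
    {"slide": [0,0,0],"rot": [0,0,0],"grip": 0},
    {"slide": [0,0,0],"rot": [0,0,0],"grip": 0},
    {"slide": [0,0,0],"rot": [0,0,0],"grip": 0},
    {"slide": [0,0,0],"rot": [0,0,0],"grip": 0},
    {"slide": [0,0,0],"rot": [0,0,0],"grip": 0},
    {"slide": [0,0,0],"rot": [0,0,0],"grip": 0},
    {"slide": [0,0,0],"rot": [0,0,0],"grip": 0}
  ]
}}

```text
time: 18.25
ee_pos: [0.5897, -0.1024, 0.0433]
eef_rot: [0.1, 0.995, -0.003, -0.001]
ft_force: [-4.3, -12.3, 5.1]
width: 0.012
grip_force: 15.0
```

```bash
python3 - <<'E'
from h import *
s=sensors.read_state();print(s['time'],s['ee_pos'],s['eef_rot'],s['ft_force'],s['torque'],s['width'],s['joint_positions'].round(2))
E
```

```text
18.25 [ 0.58969579 -0.10239502  0.04328614] [ 1.00218946e-01  9.94961151e-01 -2.81172780e-03 -7.52313756e-04] [ -4.26514589 -12.30568235   5.13585595] [-2.71514792  0.94815605  0.07746789] 0.01195548012544458 [ 0.59  0.52 -0.62  1.69  0.35  1.05  1.22]
```

{"fn": "arm_command", "kwargs": {
  "steps": [
    {"slide": [0,-0.002,0],"rot": [0,0,-7],"grip": 0},
    {"slide": [0,-0.002,0],"rot": [0,0,-7],"grip": 0},
    {"slide": [0,0,0],"rot": [0,0,-7],"grip": 0},
    {"slide": [0,0,0],"rot": [0,0,-7],"grip": 0},
    {"slide": [0,0,0],"rot": [0,0,-7],"grip": 0},
    {"slide": [0,0,0],"rot": [0,0,-7],"grip": 0},
    {"slide": [0,0,0],"rot": [0,0,-7],"grip": 0},
    {"slide": [0,0,0],"rot": [0,0,-7],"grip": 0}
  ]
}}

```text
time: 19.25
ee_pos: [0.5895, -0.1028, 0.0433]
eef_rot: [0.556, 0.831, -0.001, -0.001]
ft_force: [-5.8, -2.9, 5.5]
width: 0.0117
grip_force: 15.0
```

{"fn": "arm_command", "kwargs": {
  "steps": [
    {"slide": [0,0,0],"rot": [0,0,-7],"grip": 0},
    {"slide": [0,0,0],"rot": [0,0,-7],"grip": 0},
    {"slide": [0,0,0],"rot": [0,0,-6],"grip": 0},
    {"slide": [0,0,0],"rot": [0,0,-3],"grip": 0},
    {"slide": [0,0,0],"rot": [0,0,-1],"grip": 0},
    {"slide": [0,0,0],"rot": [0,0,0],"grip": 0},
    {"slide": [0,0,0],"rot": [0,0,0],"grip": 0},
    {"slide": [0,0,0],"rot": [0,0,0],"grip": 0}
  ]
}}

```text
time: 20.25
ee_pos: [0.5893, -0.1029, 0.0433]
eef_rot: [0.715, 0.699, -0.002, -0.0]
ft_force: [-7.1, -4.0, 6.0]
width: 0.012
grip_force: 15.0
```

```bash
python3 - <<'E'
from h import *
s=sensors.read_state();q=s['eef_rot'];print(s['time'],s['ee_pos'],2*np.degrees(np.arctan2(q[1],q[0]))-180,s['ft_force'],s['torque'],s['width'],s['joint_positions'].round(2))
E
```

```text
20.25 [ 0.58932539 -0.10285956  0.04328274] -91.35941564185931 [-7.1127235  -3.95811107  6.04388531] [-0.73855788  1.51662214  0.00435791] 0.012024169344520082 [ 0.39  0.46 -0.37  1.7   0.19  1.01 -0.07]
```

No end-stop torque yet; turn a few degrees more.

{"fn": "arm_command", "kwargs": {
  "steps": [
    {"slide": [0,0,0],"rot": [0,0,-2],"grip": 0},
    {"slide": [0,0,0],"rot": [0,0,-2],"grip": 0},
    {"slide": [0,0,0],"rot": [0,0,-2],"grip": 0},
    {"slide": [0,0,0],"rot": [0,0,0],"grip": 0},
    {"slide": [0,0,0],"rot": [0,0,0],"grip": 0},
    {"slide": [0,0,0],"rot": [0,0,0],"grip": 0},
    {"slide": [0,0,0],"rot": [0,0,0],"grip": 0},
    {"slide": [0,0,0],"rot": [0,0,0],"grip": 0}
  ]
}}

```text
time: 21.25
ee_pos: [0.5894, -0.103, 0.0432]
eef_rot: [0.751, 0.66, -0.002, -0.0]
ft_force: [-5.9, -4.3, 6.2]
width: 0.0131
grip_force: 15.6
```

```bash
python3 - <<'E'
from h import *
s=sensors.read_state();q=s['eef_rot'];print(s['time'],s['ee_pos'],2*np.degrees(np.arctan2(q[1],q[0]))-180,s['ft_force'],s['torque'],s['width'],s['joint_positions'].round(2))
E
```

```text
21.25 [ 0.58935064 -0.10303107  0.04323961] -97.32899572886738 [-5.88351921 -4.26504561  6.23246035] [-0.96614013  1.44830533  0.36890701] 0.013114387129948975 [ 0.37  0.46 -0.35  1.7   0.18  1.01 -0.16]
```

End stop reached (torque 0.37 N m, pads twisting). Release, lift, move over the left button.

{"fn": "arm_command", "kwargs": {
  "steps": [
    {"slide": [0,0,0],"rot": [0,0,0],"grip": 0.5},
    {"slide": [0,0,0],"rot": [0,0,0],"grip": 0.5},
    {"slide": [0,0,0],"rot": [0,0,0],"grip": 0.5},
    {"slide": [0,0,0.04],"rot": [0,0,0],"grip": 0.6},
    {"slide": [0,0,0.04],"rot": [0,0,0],"grip": 0.6},
    {"slide": [0,0,0.04],"rot": [0,0,0],"grip": 0.6},
    {"slide": [0,0.02,0],"rot": [0,0,-9],"grip": 0.6},
    {"slide": [0.005,0.0245,0],"rot": [0,0,-9],"grip": 0.6}
  ]
}}

```text
time: 22.25
ee_pos: [0.596, -0.0568, 0.1639]
eef_rot: [0.846, 0.533, 0.0, 0.0]
ft_force: [-0.1, 0.5, 0.4]
width: 0.0521
grip_force: 0.0
```

{"fn": "arm_command", "kwargs": {
  "steps": [
    {"slide": [0.0075,0.03,0],"rot": [0,0,-10],"grip": 0.6},
    {"slide": [0.0075,0.03,0],"rot": [0,0,-10],"grip": 0.6},
    {"slide": [0.0075,0.03,0],"rot": [0,0,-10],"grip": 0.6},
    {"slide": [0.0075,0.03,0],"rot": [0,0,-10],"grip": 0.6},
    {"slide": [0.0075,0.03,0],"rot": [0,0,-10],"grip": 0.6},
    {"slide": [0.0075,0.03,0],"rot": [0,0,-10],"grip": 0.6},
    {"slide": [0.0075,0.03,0],"rot": [0,0,-10],"grip": 0.6},
    {"slide": [0.0,0.03,0],"rot": [0,0,-8],"grip": 0.6}
  ]
}}

```text
time: 23.25
ee_pos: [0.6485, 0.1843, 0.163]
eef_rot: [0.993, -0.118, -0.0, -0.0]
ft_force: [0.5, -0.6, -0.1]
width: 0.0524
grip_force: 0.0
```

```bash
python3 - <<'E'
from h import *
W=shot('wrist','w3.png');W=shot('wrist')
s=sensors.read_state();q=s['eef_rot'];print(s['time'],s['ee_pos'],2*np.degrees(np.arctan2(q[1],q[0])),s['ft_force'],s['joint_positions'].round(2))
for b in('left_button','right_button','casket'):
    for d_ in eyes.look_for(b,W)[:2]: print(b,d_)
w=cv2.imread('pics/w3.png')
q=[.6471,.1815,-.2243]
for X in([0,0,76],[-23,0,76],[23,0,76],[-105,0,22]):
        c,t=np.cos(q[2]),np.sin(q[2]);P=proj(W,[q[0]+c*X[0]/1e3,q[1]+t*X[0]/1e3,X[2]/1e3])[0];print(P.round())
        cv2.circle(w,tuple(int(v) for v in P),3,(0,0,255),1)
cv2.imwrite('pics/w3o.png',w)
E
```

```text
23.35 [0.6471407  0.18847353 0.16296362] -13.156112753417226 [-0.90086547  0.36389182 -0.2241468 ] [-0.19  0.48 -0.22  1.38  0.1   1.28 -2.22]
left_button {'bbox': [284.1, 173.9, 306.2, 285.8], 'conf': 0.62}
casket {'bbox': [378.9, 71.6, 559.6, 213.0], 'conf': 0.7}
casket {'bbox': [485.0, 211.8, 513.9, 217.3], 'conf': 0.67}
[297. 215.]
[297. 242.]
[297. 186.]
[296. 297.]
```

View pics/w3o.png

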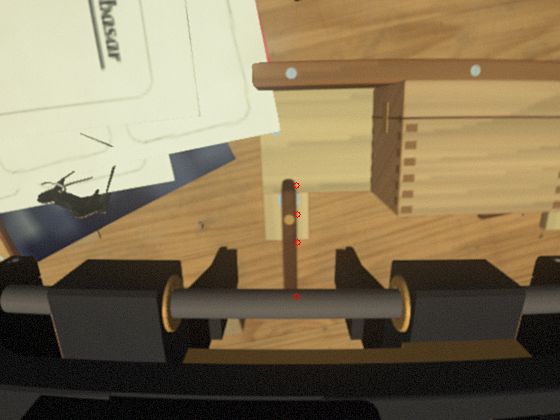

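Wrist picture: left bar at column ~289 (dot at (289,219)), box resting along the fence at right (470,150). After settling, prediction and detection agree within 2 px. Descend and grip.

{"fn": "arm_command", "kwargs": {
  "steps": [
    {"slide": [0,-0.0065,0],"rot": [0,0,0],"grip": 0.6},
    {"slide": [0,0,0],"rot": [0,0,0],"grip": 0.6},
    {"slide": [0,0,-0.03],"rot": [0,0,0],"grip": 0.6},
    {"slide": [0,0,-0.04],"rot": [0,0,0],"grip": 0.6},
    {"slide": [0,0,-0.03],"rot": [0,0,0],"grip": 0.6},
    {"slide": [0,0,-0.019],"rot": [0,0,0],"grip": 0.6},
    {"slide": [0,0,0],"rot": [0,0,0],"grip": 0.6},
    {"slide": [0,0,0],"rot": [0,0,0],"grip": 0.6}
  ]
}}

```text
time: 24.5
ee_pos: [0.6492, 0.1768, 0.0458]
eef_rot: [0.993, -0.116, 0.001, -0.0]
ft_force: [-0.8, -0.0, 0.4]
width: 0.0523
grip_force: 0.0
```

{"fn": "arm_command", "kwargs": {
  "newtons": 15,
  "steps": [
    {"slide": [0,0,0],"rot": [0,0,0],"grip": 0},
    {"slide": [0,0,0],"rot": [0,0,0],"grip": 0},
    {"slide": [0,0,0],"rot": [0,0,0],"grip": 0},
    {"slide": [0,0,0],"rot": [0,0,0],"grip": 0},
    {"slide": [0,0,0],"rot": [0,0,0],"grip": 0},
    {"slide": [0,0,0],"rot": [0,0,0],"grip": 0},
    {"slide": [0,0,0],"rot": [0,0,0],"grip": 0},
    {"slide": [0,0,0],"rot": [0,0,0],"grip": 0}
  ]
}}

```text
time: 25.5
ee_pos: [0.6493, 0.1809, 0.0445]
eef_rot: [0.993, -0.114, 0.001, -0.003]
ft_force: [8.7, 11.9, -7.7]
width: 0.012
grip_force: 15.0
```

```bash
python3 - <<'E'
from h import *
s=sensors.read_state();q=s['eef_rot'];print(s['time'],s['ee_pos'],2*np.degrees(np.arctan2(q[1],q[0])),s['ft_force'],s['torque'],s['width'],s['joint_positions'].round(2))
E
```

```text
25.5 [0.64928722 0.18091781 0.0445101 ] -13.133971361846754 [ 8.69919488 11.91031543 -7.66711875] [ 2.43095267 -1.79213015 -0.08759469] 0.011987353387399993 [-0.19  0.58 -0.21  1.5   0.13  1.07 -2.22]
```

{"fn": "arm_command", "kwargs": {
  "steps": [
    {"slide": [-0.001,0.002,0],"rot": [0,0,7],"grip": 0},
    {"slide": [-0.001,0.002,0],"rot": [0,0,7],"grip": 0},
    {"slide": [0,0,0],"rot": [0,0,7],"grip": 0},
    {"slide": [0,0,0],"rot": [0,0,7],"grip": 0},
    {"slide": [0,0,0],"rot": [0,0,7],"grip": 0},
    {"slide": [0,0,0],"rot": [0,0,7],"grip": 0},
    {"slide": [0,0,0],"rot": [0,0,7],"grip": 0},
    {"slide": [0,0,0],"rot": [0,0,7],"grip": 0}
  ]
}}

```text
time: 26.5
ee_pos: [0.6486, 0.1833, 0.0446]
eef_rot: [0.93, 0.367, 0.003, -0.001]
ft_force: [12.6, 9.8, -10.8]
width: 0.0118
grip_force: 15.0
```

{"fn": "arm_command", "kwargs": {
  "steps": [
    {"slide": [0,0,0],"rot": [0,0,7],"grip": 0},
    {"slide": [0,0,0],"rot": [0,0,7],"grip": 0},
    {"slide": [0,0,0],"rot": [0,0,6],"grip": 0},
    {"slide": [0,0,0],"rot": [0,0,4],"grip": 0},
    {"slide": [0,0,0],"rot": [0,0,3],"grip": 0},
    {"slide": [0,0,0],"rot": [0,0,3],"grip": 0},
    {"slide": [0,0,0],"rot": [0,0,2],"grip": 0},
    {"slide": [0,0,0],"rot": [0,0,0],"grip": 0}
  ]
}}

```text
time: 27.5
ee_pos: [0.6474, 0.1834, 0.0446]
eef_rot: [0.794, 0.607, 0.003, -0.001]
ft_force: [8.1, 8.5, -6.7]
width: 0.0137
grip_force: 15.4
```

```bash
python3 - <<'E'
from h import *
s=sensors.read_state();q=s['eef_rot'];print(s['time'],s['ee_pos'],2*np.degrees(np.arctan2(q[1],q[0])),s['ft_force'],s['torque'],s['width'],s['joint_positions'].round(2))
E
```

```text
27.5 [0.64743574 0.18341794 0.04461668] 74.79734363558423 [ 8.09407457  8.48261834 -6.67865196] [ 1.81262716 -1.74023804 -0.31392685] 0.013660481726650802 [ 0.02  0.63 -0.5   1.49  0.32  1.1  -0.81]
```

Left button is on its stop too (torque −0.31, pads twisting). Release, lift clear and check.

{"fn": "arm_command", "kwargs": {
  "steps": [
    {"slide": [0,0,0],"rot": [0,0,0],"grip": 0.5},
    {"slide": [0,0,0],"rot": [0,0,0],"grip": 0.5},
    {"slide": [0,0,0],"rot": [0,0,0],"grip": 0.5},
    {"slide": [0,0,0.04],"rot": [0,0,0],"grip": 0.5},
    {"slide": [0,0,0.05],"rot": [0,0,0],"grip": 0.5},
    {"slide": [0,0,0.06],"rot": [0,0,0],"grip": 0.5},
    {"slide": [-0.04,0.0,0.04],"rot": [0,0,0],"grip": 0.5},
    {"slide": [-0.05,0.0,0.04],"rot": [0,0,0],"grip": 0.5}
  ]
}}

```text
time: 28.5
ee_pos: [0.5567, 0.1804, 0.2746]
eef_rot: [0.795, 0.606, 0.0, 0.0]
ft_force: [-0.5, -0.1, 0.9]
width: 0.0435
grip_force: 0.0
```

{"fn": "arm_command", "kwargs": {
  "steps": [
    {"slide": [-0.03,-0.03,0.02],"rot": [0,0,0],"grip": 0.5},
    {"slide": [-0.03,-0.03,0.02],"rot": [0,0,0],"grip": 0.5},
    {"slide": [-0.03,-0.03,0],"rot": [0,0,0],"grip": 0.5},
    {"slide": [0,-0.03,0],"rot": [0,0,0],"grip": 0.5},
    {"slide": [0,0,0],"rot": [0,0,0],"grip": 0.5},
    {"slide": [0,0,0],"rot": [0,0,0],"grip": 0.5},
    {"slide": [0,0,0],"rot": [0,0,0],"grip": 0.5},
    {"slide": [0,0,0],"rot": [0,0,0],"grip": 0.5}
  ]
}}

```text
time: 29.5
ee_pos: [0.4675, 0.0614, 0.3132]
eef_rot: [0.794, 0.607, -0.0, -0.0]
ft_force: [-0.2, 0.4, -0.3]
width: 0.0434
grip_force: 0.0
```

```bash
python3 - <<'E'
from h import *
ims=[]
for n,(x,y) in(('scene',(195,175)),('side',(235,155))):
    p=shot(n,n+'9.png')
    for t in['casket','left_button','right_button','sander','tin','mug','spool','glue']:
        d=eyes.look_for(t,p)[:1]
        print(n,t,[np.round(e['bbox']) for e in d])
    a=cv2.imread(f'pics/{n}9.png')[y:y+125,x:x+150];ims.append(cv2.resize(a,(390,325),interpolation=cv2.INTER_CUBIC))
s=sensors.read_state();print(s['time'],s['ee_pos'],s['ft_force'])
cv2.imwrite('pics/final.png',np.hstack(ims))
E
```

```text
scene casket [array([283., 264., 338., 317.])]
scene left_button [array([227., 236., 262., 255.])]
scene right_button [array([281., 193., 299., 228.])]
scene sander [array([224., 279., 253., 307.])]
scene tin [array([330., 207., 347., 224.])]
scene mug [array([228., 311., 274., 355.])]
scene spool [array([318., 167., 325., 177.])]
scene glue [array([363., 171., 374., 197.])]
side casket [array([231., 122., 274., 162.])]
side left_button [array([317., 171., 325., 190.])]
side right_button [array([266., 220., 286., 250.])]
side sander [array([295., 142., 318., 161.])]
side tin [array([209., 237., 230., 260.])]
side mug [array([278.,  97., 307., 130.])]
side spool [array([228., 322., 246., 367.])]
side glue [array([169., 290., 178., 326.])]
30.4 [0.46744533 0.06065535 0.31334631] [ 0.06924857 -0.28193864 -0.03222658]
```

```bash
python3 - <<'E'
from h import *
for n in('scene','side'):
    p=shot(n)
    print(n,[(round(d['conf'],2),np.round(d['bbox'])) for d in eyes.look_for('casket',p)])
    c,s=np.cos(-.2),np.sin(-.2)
    for ox in(.6265,.6225):
        P=[[ox+c*x-s*y,.038+s*x+c*y,z] for x in(0,.095) for y in(-.065,.065) for z in(.012,.097)]
        u=proj(p,P);print(u.min(0).round(),u.max(0).round())
E
```

```text
scene [(0.86, array([231., 194., 282., 240.])), (0.8, array([285., 265., 337., 320.])), (0.73, array([226., 239., 263., 255.])), (0.68, array([254., 148., 289., 185.]))]
[229. 190.] [278. 240.]
[230. 190.] [279. 240.]
side [(0.93, array([230., 124., 274., 160.])), (0.89, array([288., 187., 336., 242.])), (0.72, array([287., 288., 337., 355.]))]
[287. 186.] [338. 245.]
[286. 186.] [337. 245.]
```

The box is where a home box should be, the bystanders have not moved, and both buttons are on their stops.

```bash
python3 -c "
from bench import order
print(order.close_job())"
```

```text
the job is handed in; nothing more can be done
None
```

I slid the wooden box square to the step, tipped it onto its side, pushed it home against the fence and turned both buttons inward until they met resistance at their stops. The job was handed in at about 30 s; the last camera detections matched the home position, and the other things on the table had not moved.

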